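# Swing a copper link home across two terminal studs

### The arm

A 6-joint arm with a two-finger parallel gripper is mounted at the origin on the work surface. World frame = base frame: x ahead of the robot, y to its left, z up, the work surface at z = 0. Lengths are in m, angles in rad, forces in N, time in s.
With the tool pointing down it reaches from about 0.35 to 0.975 m from the base axis. Payload 7.1 kg.
Tool frame: the origin (TCP) lies between the finger pads; the fingertips stand 25 mm ahead of it and the grasp point (between the pads) lies 6 mm ahead of it (arm.tip_extent is the z of the fingertips in the tool frame, in m); z points along the fingers, y is the line along which they close (so a half turn about z gives the same grasp; the last joint's range is limited). The gripper opens to 88 mm and grips with 3 to 60 N. Pads are 20 mm wide; open, the fingers measure 115 mm over their backs; the gripper's body (75 mm by 178 mm) begins 61 mm behind the grasp point.
Start: joints at [-1.282, 0.423, 1.63, -0, 1.089, -0.019], TCP at [0.189, -0.596, 0.248] pointing down, gripper open.
Joint ranges: [-3, 3], [-0.9, 2.11], [0.09, 2.58], [-1.31, 4.45], [0.11, 2.69], [-2.54, 2.54]. Speed limits (rad/s): [2.39, 2.39, 3.01, 3.14, 3.14, 3.14].

### API

Orientations are given as a unit quaternion [x, y, z, w].
In Python, from rig import arm gives the robot as it stands.
- The arm moves only by the tool apply_moves, never from a script. Its argument "commands" is one flat list of numbers, 6 for each row, row after row: the shift along the tool's x, y, z in mm, then the turn, a rotation vector about the tool's x, y, z in rad. A call has 1 to 5 rows; each row is the pose to reach, as a shift and turn from the pose commanded when the call began, along the tool's axes at that moment; what a row does not reach only later rows make up. A row lasts 1/12 s, in which the tool goes at most 41.7 mm and 7.16 degrees, less where a joint would pass 70% of its speed; a pose out of reach is approached as far as the arm can. A call with a gripper value outside its range is refused whole. "jaw" is the gripper's target within -1 to 1 (fully open at 1, half-way at 0, shut at -1), set as the call begins (left out, the last holds). The fingers move at their own pace and stop on an object; "squeeze" is the grip in N (left out, the last holds). Time passes only in rows, so rows that repeat a pose let the fingers close. It gives the time, the measured TCP pose, the force, the opening and the grip force at its end, in the units of the state.
- arm.state(): the state, without advancing time (a new reading comes with each control period).
- arm.grab_frame(name): name is "side" or "top" or "wrist"; returns (picture, depth): 384x512x3 uint8, red, green, blue; 384x512 float32, m along the optical axis (not along the pixel's ray), 0 where there is no reading.
- arm.camera_params(name): a dict with "K" (3x3 intrinsics, pixels), "world_to_cam" (4x4, takes a point from world to camera coordinates); the wrist camera has in their place "tool_from_camera" (4x4, takes a point from camera to tool coordinates, whose origin is the TCP and whose axes are the flange's). Camera axes: x right, y up, looking along -z (the intrinsics and any distortion apply to the point x, -y, -z); pixel columns grow to the right and rows downward; lengths in m; the calibration is good to about 2 mm. A picture is of the moment at which its call begins: read the wrist's pose just before it. camera_params takes no time and is no camera call.
- arm.hand_in(): hands the job in; it is judged then, once.
The state is a dict: "time_s": time; "joint_positions": joint angles; "qvel": joint speeds; "tau": joint torques, N m; "tool_pos": TCP position; "orientation": TCP orientation; "force": force on the tool from outside, world axes, zero at the start; "moment": the same for the moment, N m; "finger_gap": finger opening in m; "gripper_force": force on a finger pad.
Only numpy, scipy, OpenCV 4.12 (cv2) and the standard library are available. Lean on these libraries where they do the work, as an engineer would, in place of code of your own. Each camera call takes 0.05 s, during which the arm holds its last target. There are 200 camera calls.

### The job

Fit the loose copper link across the two studs of the terminal board: slip its open-ended slot under the hexagon nut, right up to that stud, with the link still swung out, then pivot the link about that stud until its side notch is fully home round the stud with the knurled thumb nut. Both nuts are already slack and stay as they are; leave the link lying flat on the board under both nuts, and leave the reel, the pliers and the circuit board alone.

Things in the scene. Friction and masses are not known exactly. Their poses are not given: they have to be found in the camera images.
- link_center (a point): Centre (half-way up) of the loose flat copper link: a bar 200 mm long (x), 30 mm wide (y), 8 mm thick (z), 0.28 to 0.48 kg, lying flat on the bench at the start. It has a slot open at its -x end and a notch open at its -y edge, nearer the +x end; its +y edge is straight. Best gripped across its width near the centre.
- link_slot (a point): Point in the link's end slot, 80 mm from link_center towards -x: a 10 mm stud's axis lies here when the stud touches the slot's closed end. The slot runs along the middle line, 14 mm wide and 25 mm long, flaring to 22 mm over its last 8 mm. Axes as the link.
- link_notch (a point): Point in the link's side notch, 70 mm from link_center towards +x, on the middle line: a 10 mm stud's axis lies here when the stud is centred in the notch and touches its closed end. The notch is open to -y, 15 mm wide and 20 mm deep, flaring to 23 mm over its outer 6 mm. Axes as the link.
- board: Terminal board, fixed: cream slab 260 mm (x) by 220 mm (y), flat top at 20 mm; origin under its centre on the bench, z up. The two studs stand at x = -75 and +75, y = -20 mm; behind them two low cable bolts (22 mm across, 16 mm high) at y = -82 mm. The half y > 0 is bare: the link swings in from there. When home, the link's axes point as the board's.
- pivot_stud (a point): Axis, at the level of the board's top, of the upright 10 mm stud with the hexagon nut (18 mm across flats). 14 mm above the board sits a 25 mm washer, the nut above it; neither moves, and the 8 mm link slides flat on the board beneath with 6 mm to spare. Stud tip 36 mm above the board. Axes as the board.
- thumb_stud (a point): Axis, at the level of the board's top, of the upright 10 mm stud with the round knurled brass thumb nut (28 mm across); washer 14 mm above the board as on the other stud, 150 mm from it. Stud tip 46 mm above the board. Axes as the board.
- solder_reel: Bystander: a reel of solder standing on its flange, 62 mm across, 46 mm high; origin under its centre.
- circuit_board: Bystander: a small circuit board lying flat, 100 by 70 mm, up to 16 mm high; origin under its centre.
- pliers: Bystander: a pair of pliers lying flat, 170 mm long along x, 14 mm high; origin under the joint, handles towards -x.
Mind the look-alikes: they are no part of the job. Several things look just like the part that bears link_center: the one meant starts farthest to the robot's right.

How it is judged:
On the way:
1. the link's end slot is on the stud with the hexagon nut, under the nut and within 9 mm of home, with the link still swung out by more than 5 degrees (horizontal distance between link_slot and pivot_stud below 0.009 m and height (world z) of link_slot below 0.034 m and angle between the x axis of link_center and the x axis of board, either way round above 0.087 rad), for 0.1 s.
At the end, for the whole second after the job is handed in: The link lies flat (within 3 degrees) on the board under both nuts, its end slot within 5 mm of home on the hexagon-nut stud and its side notch within 5 mm of home on the thumb-nut stud, released and at rest (horizontal distance between link_slot and pivot_stud below 0.005 m and horizontal distance between link_notch and thumb_stud below 0.005 m and height (world z) of link_center between 0.021 and 0.027 m and angle between link_center's own z axis and vertical below 0.05 rad and linear speed of link below 0.02 m/s); the robot touches nothing.
It fails at once if the solder reel is moved more than 20 mm (distance of solder_reel from where it was at the start of the episode above 0.02 m).
It fails at once if the circuit board is moved more than 20 mm (distance of circuit_board from where it was at the start of the episode above 0.02 m).
It fails at once if the pliers are moved more than 20 mm (distance of pliers from where it was at the start of the episode above 0.02 m).
It also fails if it takes over 45 s, if anything falls off the work surface, if the arm or the gripper's body presses on something with over 40 N, if the wrist force passes 120 N, or if a joint passes its speed limit or range.

## Working session

There is one attempt and no reset: what is moved stays moved. The work goes in short steps, Python scripts to look and compute and a tool call to move; the robot and the scene stay as the last step left them, time stands still between calls to the robot, and variables do not carry over. Pictures are saved under pics/ and viewed, at most 10 in all, crops included, and the job is handed in when it is done.

Besides the shell and the picture viewer there is one more tool, called after ">>>" in YAML: its name, and indented under it one key for each argument. apply_moves: Moves the arm, as the interface text tells. Its arguments: {"type":"object","properties":{"commands":{"type":"array"},"jaw":{"type":"number"},"squeeze":{"type":"number"}},"required":["commands"]}

```bash
mkdir -p pics; ls
cat > h.py <<'E'
import numpy as np, cv2
from rig import arm
def grab(n,f=None):
    im,d=arm.grab_frame(n)
    if f: cv2.imwrite('pics/'+f,im[:,:,::-1])
    return im,d
def ray(n,px,z,st=None):
    """pixels (N,2) -> world points on plane z"""
    p=arm.camera_params(n);K=np.array(p['K']);px=np.atleast_2d(np.asarray(px,float))
    dist=p.get('distortion',p.get('dist'))
    if dist is not None: uv=cv2.undistortPoints(px[:,None],K,np.array(dist))[:,0]
    else: uv=np.c_[(px[:,0]-K[0,2])/K[0,0],(px[:,1]-K[1,2])/K[1,1]]
    d=np.c_[uv[:,0],-uv[:,1],-np.ones(len(uv))]
    if n=='wrist':
        from scipy.spatial.transform import Rotation as R
        T=np.eye(4);T[:3,:3]=R.from_quat(st['orientation']).as_matrix();T[:3,3]=st['tool_pos']
        C=T@np.array(p['tool_from_camera'])
    else: C=np.linalg.inv(np.array(p['world_to_cam']))
    D=d@C[:3,:3].T;o=C[:3,3]
    return o+D*((z-o[2])/D[:,2])[:,None]
E
python3 - <<'E'
from h import *
for n in('top','side'):
    p=arm.camera_params(n);print(n,{k:np.round(v,3).tolist() for k,v in p.items()})
p=arm.camera_params('wrist');print({k:np.round(v,4).tolist() for k,v in p.items()})
a,d=grab('top');b,e=grab('side')
cv2.imwrite('pics/a.png',cv2.resize(a,(800,600),interpolation=cv2.INTER_CUBIC)[:,:,::-1])
cv2.imwrite('pics/b.png',b[:,:,::-1])
np.savez('f0.npz',a=a,d=d,b=b,e=e)
print(arm.state())
E
```

```text
pics
top {'K': [[365.159, 0.0, 254.387], [0.0, 365.159, 191.409], [0.0, 0.0, 1.0]], 'world_to_cam': [[0.02, -1.0, -0.01, -0.001], [0.997, 0.019, 0.079, -0.513], [-0.079, -0.011, 0.997, -1.067], [0.0, 0.0, 0.0, 1.0]]}
side {'K': [[389.725, 0.0, 253.868], [0.0, 389.725, 190.165], [0.0, 0.0, 1.0]], 'world_to_cam': [[-0.908, -0.418, 0.016, 0.476], [0.295, -0.613, 0.733, -0.169], [-0.296, 0.671, 0.68, -0.975], [0.0, 0.0, 0.0, 1.0]]}
{'K': [[300.9232, 0.0, 253.4122], [0.0, 300.9232, 194.5496], [0.0, 0.0, 1.0]], 'tool_from_camera': [[-0.0007, 0.9684, 0.2495, 0.0674], [1.0, 0.0006, 0.0007, -0.0006], [0.0005, 0.2495, -0.9684, -0.1381], [0.0, 0.0, 0.0, 1.0]]}
{'time_s': 0.1, 'joint_positions': array([-1.28201331e+00,  4.23729722e-01,  1.63057520e+00, -1.18980259e-05,
        1.08859600e+00, -1.89849239e-02]), 'qvel': array([-0.0007529 , -0.00103877, -0.00130967,  0.00050424,  0.00079485,
       -0.00140363]), 'tau': array([ 7.48077764e-04, -5.45614994e+01, -2.74324572e+01,  6.45447616e-02,
        1.87950034e-02, -2.55018961e-05]), 'tool_pos': array([ 0.18923612, -0.59519486,  0.24701615]), 'orientation': array([ 9.88182573e-01,  1.53280052e-01, -9.31955221e-05, -6.47481389e-04]), 'force': array([ 0.30516588,  0.33458493, -0.19707643]), 'moment': array([ 0.01806596,  0.01195748, -0.02117743]), 'gripper_force': 0.0, 'finger_gap': 0.08776682731949992}
```

View pics/a.png

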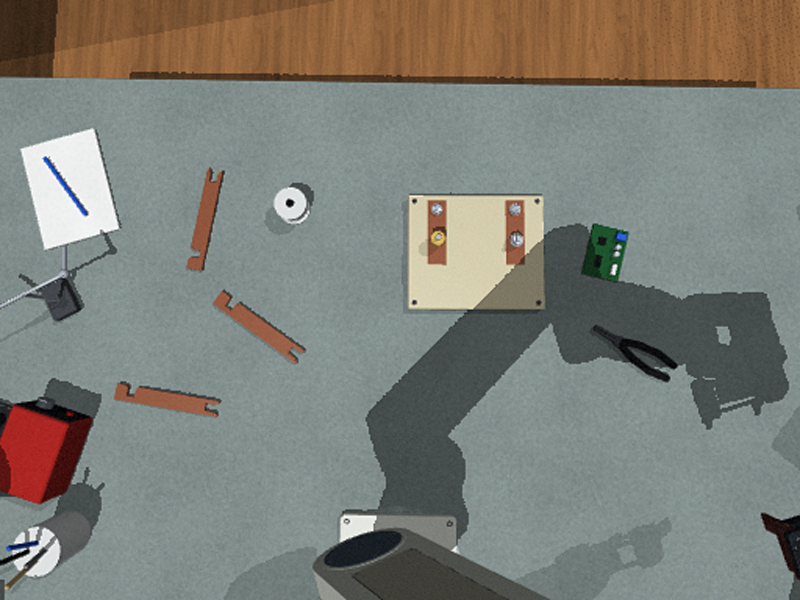

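The top view shows the board centred at about (476,252), with the thumb nut at (438,238) and the hexagon nut at (516,240). Three copper links lie at (206,218), (260,326) and (168,398). The reel is at (291,205), the circuit board at (605,252) and the pliers at (635,352). The rightmost link seen here is the one at (260,326). I'll check the side view in case the arm hides another link.

View pics/b.png

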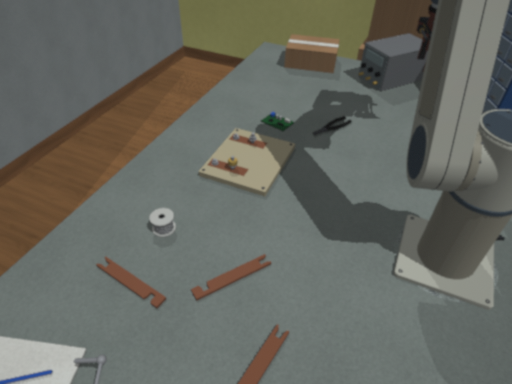

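Run:
```python
from h import *
f=np.load('f0.npz');a=f['a'];hsv=cv2.cvtColor(a,cv2.COLOR_RGB2HSV)
h,s,v=cv2.split(hsv)
m=((h<12)&(s>100)&(v>60)).astype(np.uint8)
n,l,st,c=cv2.connectedComponentsWithStats(m)
for i in range(1,n):
    if st[i,4]>150 and c[i,1]>60:
        cnt=max(cv2.findContours((l==i).astype(np.uint8),0,1)[0],key=len)
        r=cv2.minAreaRect(cnt);bp=cv2.boxPoints(r)
        z=.022 if c[i,0]>260 else .008
        print(np.round(c[i],1),st[i,4],np.round(r[1],1),np.round(ray('top',bp,z)[:,:2],4).tolist(),'c',np.round(ray('top',c[i],z)[0],4))
m=((h>15)&(h<35)&(s>25)&(s<110)&(v>80)).astype(np.uint8);m[:100]=0
n,l,st,c=cv2.connectedComponentsWithStats(m);i=1+np.argmax(st[1:,4])
cnt=max(cv2.findContours((l==i).astype(np.uint8),0,1)[0],key=len);r=cv2.minAreaRect(cnt)
P=ray('top',cv2.boxPoints(r),.02);print('board',st[i],P.round(4).tolist(),P.mean(0))
# nuts, approximate pixels
print('thumb',ray('top',[[438*.64,238*.64]],.05),'hex',ray('top',[[516*.64,240*.64]],.046))
cv2.imwrite('pics/c.png',np.hstack([cv2.resize(a[175:245,125:205],(400,350),interpolation=cv2.INTER_CUBIC),cv2.resize(a[115:205,255:355],(400,350),interpolation=cv2.INTER_CUBIC)])[:,:,::-1])
```

```text
[130.6 140.8] 583 [10.1 64.5] [[0.5685, 0.4212], [0.7648, 0.3892], [0.7587, 0.3585], [0.5627, 0.391]] c [0.6615 0.3901 0.008 ]
[278.8 149.1] 313 [40. 11.] [[0.7052, -0.0463], [0.7058, -0.0794], [0.5844, -0.0811], [0.5838, -0.0482]] c [ 0.6411 -0.0618  0.022 ]
[329.  149.6] 353 [40. 11.] [[0.7079, -0.1966], [0.7085, -0.2296], [0.5872, -0.2299], [0.5866, -0.1972]] c [ 0.6424 -0.212   0.022 ]
[164.7 208.6] 587 [65.4 10.1] [[0.4996, 0.3663], [0.5246, 0.3495], [0.4121, 0.1856], [0.3875, 0.2025]] c [0.4565 0.2776 0.008 ]
[105.8 255.6] 623 [66.7 10.5] [[0.3129, 0.5474], [0.3436, 0.5439], [0.314, 0.3453], [0.2835, 0.3493]] c [0.3133 0.4482 0.008 ]
[ 22.7 290. ] 2364 [51.5 62.9] [[0.1453, 0.7838], [0.321, 0.7374], [0.2761, 0.5873], [0.1018, 0.6353]] c [0.2072 0.6901 0.008 ]
board [ 261  125   88   73 5336] [[0.7143, -0.007, 0.02], [0.7189, -0.2691, 0.02], [0.5015, -0.2691, 0.02], [0.4964, -0.0111, 0.02]] [ 0.60775752 -0.13905375  0.02      ]
thumb [[ 0.62620388 -0.06478264  0.05      ]] hex [[ 0.62583179 -0.21090639  0.046     ]]
```

View pics/c.png

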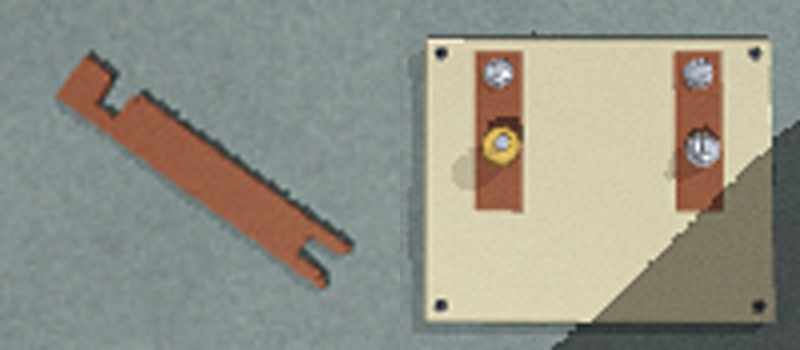

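The side view shows the same three links and no hidden fourth. The close crop shows the chosen link with its slot at the lower-right end and its notch at the upper-left, opening away from the robot. The candidates are (206,218), (260,326) and (168,398), and I choose (260,326) as farthest right. Its centre is about (0.456, 0.276) with its x axis at 55.5°.

```bash
cat >> h.py <<'E'
from scipy.spatial.transform import Rotation as R
def to(x,y,z,yang,cur=None):
    """print move (tool axes, mm/rad) to world target, tool down, tool-y at angle yang deg"""
    s=arm.state() if cur is None else cur
    r=R.from_quat(s['orientation']);a=np.radians(yang)
    yv=np.array([np.cos(a),np.sin(a),0]);zv=np.array([0,0,-1.]);T=R.from_matrix(np.c_[np.cross(yv,zv),yv,zv])
    print('t',round(s['time_s'],2),'pos',s['tool_pos'].round(4),'F',s['force'].round(1),'yang',np.degrees(np.arctan2(*r.as_matrix()[[1,0],1])).round(2))
    print('move',(r.inv().apply(np.array([x,y,z])-s['tool_pos'])*1e3).round(1),(r.inv()*T).as_rotvec().round(4))
E
python3 - <<'E'
from h import *
to(.5,-.14,.25,-34.5)
E
```

```text
t 0.1 pos [ 0.1892 -0.5952  0.247 ] F [ 0.3  0.3 -0.2] yang -72.37
move [ 434.1 -339.7   -2.5] [-1.300e-03 -4.000e-04 -6.609e-01]
```

>>> apply_moves:
  commands: [434,-340,0,0,0,-0.66,434,-340,0,0,0,-0.66,434,-340,0,0,0,-0.66,434,-340,0,0,0,-0.66,434,-340,0,0,0,-0.66]
  jaw: 0.0
  squeeze: 40

```text
time_s: 0.52
tool_pos: [0.3071, -0.4216, 0.2473]
orientation: [0.892, 0.452, -0.0, -0.0]
force: [0.3, -0.4, 0.3]
finger_gap: 0.0579
gripper_force: 0.0
```

```bash
python3 -c "
from h import *
to(.5,-.14,.25,-34.5)"
```

```text
t 0.52 pos [ 0.3071 -0.4216  0.2473] F [ 0.3 -0.4  0.3] yang -36.24
move [341.2 -11.   -2.5] [-0.0006 -0.0003 -0.0304]
```

>>> apply_moves:
  commands: [341,-11,0,0,0,-0.03,341,-11,0,0,0,-0.03,341,-11,0,0,0,-0.03,341,-11,0,0,0,-0.03,341,-11,0,0,0,-0.03]

```text
time_s: 0.93
tool_pos: [0.4259, -0.2503, 0.2476]
orientation: [0.886, 0.463, -0.0, -0.0]
force: [1.3, 0.5, 0.3]
finger_gap: 0.0437
gripper_force: 0.0
```

>>> apply_moves:
  commands: [134,-4,0,0,0,0,134,-4,0,0,0,0,134,-4,0,0,0,0,134,-4,0,0,0,0,134,-4,0,0,0,0]

```text
time_s: 1.35
tool_pos: [0.4996, -0.1378, 0.2474]
orientation: [0.885, 0.465, -0.0, -0.0]
force: [-0.4, -0.0, 0.6]
finger_gap: 0.0438
gripper_force: 0.0
```

Run:
```python
from h import *
s=arm.state()
im,d=grab('wrist')
cv2.imwrite('pics/w1.png',im[:,:,::-1]);np.savez('w1.npz',im=im,d=d,p=s['tool_pos'],q=s['orientation'])
to(.456,.276,.12,-34.5)
```

```text
t 1.4 pos [ 0.4986 -0.1392  0.2473] F [-0.8 -0.7 -0. ] yang -34.67
move [ 317.4 -271.2  127.3] [-0.0007  0.0006 -0.003 ]
```

View pics/w1.png

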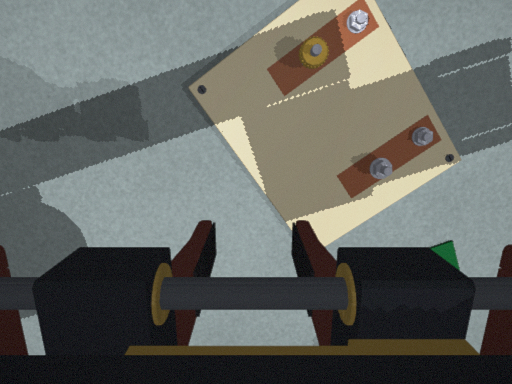

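The wrist view shows the thumb-nut stud tip near (316,50), the hexagon-nut stud tip near (381,167), and board screws at (202,90) and (449,158).

Run:
```python
from h import *
f=np.load('w1.npz');st=dict(tool_pos=f['p'],orientation=f['q']);im=f['im']
h,s,v=cv2.split(cv2.cvtColor(im,cv2.COLOR_RGB2HSV))
for n,(x,y),z in(('thumb tip',(316,49),.066),('hex tip',(381,167),.056),('b1',(358,19),.036),('b2',(423,135),.036),('scr1',(202,90),.02),('scr2',(449,158),.02)):
    print(n,ray('wrist',[x,y],z,st)[0].round(4),h[y,x],s[y,x],v[y,x],f['d'][y,x])
m=((h>18)&(h<30)&(s>130)).astype(np.uint8);m[100:]=0
ys,xs=np.nonzero(m);(c,r)=cv2.minEnclosingCircle(np.c_[xs,ys].astype(np.float32));print('nut circ',c,r)
for z in(.04,.045,.05): print(ray('wrist',c,z,st)[0])
c2=cv2.connectedComponentsWithStats(((h<12)&(s>100)&(v>40)).astype(np.uint8))
l=c2[1]
for i in range(1,c2[0]):
    if c2[2][i,4]>800 and c2[3][i,1]<220:
        cnt=max(cv2.findContours((l==i).astype(np.uint8),0,1)[0],key=len);P=ray('wrist',cv2.boxPoints(cv2.minAreaRect(cnt)),.02,st)
        print('strip',c2[3][i],P.mean(0).round(4),P[:,:2].round(4).tolist())
```

```text
thumb tip [ 0.6242 -0.0632  0.066 ] 110 23 131 0.29196608
hex tip [ 0.623  -0.2054  0.056 ] 111 22 82 0.34097308
b1 [ 0.6834 -0.0618  0.036 ] 113 25 216 0.31256762
b2 [ 0.6853 -0.2076  0.036 ] 105 25 83 0.34530148
scr1 [ 0.5058 -0.0228  0.02  ] 132 38 34 0.34442878
scr2 [ 0.7057 -0.2561  0.02  ] 97 59 39 0.36262926
nut circ (313.1679382324219, 52.328243255615234) 16.329208374023438
[ 0.6270421  -0.06270755  0.04      ]
[ 0.62574713 -0.06297989  0.045     ]
[ 0.62445216 -0.06325223  0.05      ]
strip [320.97936569  48.51089033] [ 0.643  -0.0631  0.02  ] [[0.578, -0.0456], [0.7039, -0.0445], [0.7092, -0.0795], [0.5809, -0.0827]]
strip [385.87015329 157.61767358] [ 0.6453 -0.2136  0.02  ] [[0.5819, -0.1965], [0.7067, -0.1949], [0.7099, -0.2298], [0.5827, -0.2333]]
```

>>> apply_moves:
  commands: [317,-271,127,0,0,0,317,-271,127,0,0,0,317,-271,127,0,0,0,317,-271,127,0,0,0,317,-271,127,0,0,0]

```text
time_s: 1.82
tool_pos: [0.478, 0.0578, 0.1865]
orientation: [0.887, 0.462, -0.0, 0.0]
force: [0.7, -0.4, 0.3]
finger_gap: 0.0438
gripper_force: 0.0
```

```bash
python3 -c "
from h import *
to(.436,.260,.14,-34.5)"
```

```text
t 1.82 pos [0.478  0.0578 0.1865] F [ 0.7 -0.4  0.3] yang -35.01
move [ 141.6 -150.4   46.4] [ 0.0001  0.0005 -0.0088]
```

>>> apply_moves:
  commands: [167,-150,25,0,0,0,167,-150,25,0,0,0,167,-150,25,0,0,0,167,-150,25,0,0,0,167,-150,25,0,0,0]

```text
time_s: 2.23
tool_pos: [0.4532, 0.2635, 0.1637]
orientation: [0.887, 0.462, -0.0, 0.0]
force: [0.1, -0.4, -0.2]
finger_gap: 0.0437
gripper_force: 0.0
```

>>> apply_moves:
  commands: [15,-13,2,0,0,-0.009,15,-13,2,0,0,-0.009,15,-13,2,0,0,-0.009]

```text
time_s: 2.48
tool_pos: [0.4512, 0.2824, 0.1616]
orientation: [0.884, 0.467, -0.001, 0.0]
force: [0.1, -0.2, -0.1]
finger_gap: 0.044
gripper_force: 0.0
```

Run:
```python
from h import *
s=arm.state()
im,d=grab('wrist','w2.png');np.savez('w2.npz',im=im,d=d,p=s['tool_pos'],q=s['orientation'])
h,sa,v=cv2.split(cv2.cvtColor(im,cv2.COLOR_RGB2HSV))
m=((h<12)&(sa>100)&(v>60)).astype(np.uint8)
n,l,stt,c=cv2.connectedComponentsWithStats(m)
for i in range(1,n):
    if stt[i,4]>800:
        cnt=max(cv2.findContours((l==i).astype(np.uint8),0,1)[0],key=len);b=cv2.boxPoints(cv2.minAreaRect(cnt))
        P=ray('wrist',b,.008,s);print(stt[i],b.round(0).tolist(),P.mean(0).round(4),P[:,:2].round(4).tolist())
to(.456,.276,.025,-34.5)
```

```text
[   0   61  108  164 5156] [[-19.0, 73.0], [10.0, 55.0], [108.0, 211.0], [79.0, 229.0]] [0.3094 0.4276 0.008 ] [[0.306, 0.5102], [0.3391, 0.5063], [0.3152, 0.346], [0.2772, 0.3479]]
[ 245   86   33  191 5175] [[245.0, 86.0], [277.0, 86.0], [277.0, 276.0], [245.0, 276.0]] [0.4559 0.2776 0.008 ] [[0.4978, 0.366], [0.522, 0.3494], [0.4162, 0.1878], [0.3877, 0.2072]]
t 2.53 pos [0.4513 0.2817 0.1617] F [-0.3 -0.2 -0.8] yang -34.37
move [ -1.9   7.1 136.7] [-0.0001  0.0013  0.0022]
```

View pics/w2.png

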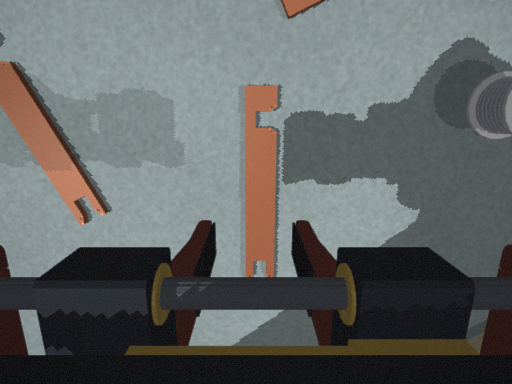

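The wrist view shows the link upright in the image, from (261,86) down to (261,276). The notch is at (266,118), opening right, and the slot is at (261,268). It lies between the fingers, about 7 px to the right.

>>> apply_moves:
  commands: [-2,6.5,35,0,0,0.002,-2.5,6.5,70,0,0,0.002,-2.5,6.5,105,0,0,0.002,-2.5,6.5,125,0,0,0.002,-2.5,6.5,134,0,0,0.002]

```text
time_s: 2.95
tool_pos: [0.4541, 0.2744, 0.0254]
orientation: [0.885, 0.465, -0.002, 0.0]
force: [-1.4, 0.5, 2.2]
finger_gap: 0.0436
gripper_force: 1.3
```

>>> apply_moves:
  commands: [0,0,0,0,0,0,0,0,0,0,0,0,0,0,0,0,0,0,0,0,0,0,0,0,0,0,0,0,0,0]
  jaw: -1
  squeeze: 40

```text
time_s: 3.37
tool_pos: [0.4555, 0.2776, 0.0286]
orientation: [0.885, 0.466, 0.0, 0.0]
force: [0.8, -0.9, -1.2]
finger_gap: 0.0293
gripper_force: 40.0
```

>>> apply_moves:
  commands: [0,0,-20,0,0,0,0,0,-50,0,0,0,0,0,-85,0,0,0,0,0,-100,0,0,0,0,0,-100,0,0,0]

```text
time_s: 3.78
tool_pos: [0.4572, 0.2791, 0.1318]
orientation: [0.885, 0.466, 0.004, -0.0]
force: [0.1, 0.4, -2.4]
finger_gap: 0.0295
gripper_force: 40.0
```

```bash
cat >> h.py <<'E'
def linkgrip(f=None):
    s=arm.state();im,d=grab('wrist',f)
    h,sa,v=cv2.split(cv2.cvtColor(im,cv2.COLOR_RGB2HSV))
    m=((h<12)&(sa>100)&(v>50)).astype(np.uint8);n,l,stt,c=cv2.connectedComponentsWithStats(m)
    i=l[150:190,225:290];i=np.bincount(i[i>0]).argmax()
    cnt=max(cv2.findContours((l==i).astype(np.uint8),0,1)[0],key=len)
    P=ray('wrist',cnt[:,0],s['tool_pos'][2]-.0206,s)-s['tool_pos'];P=R.from_quat(s['orientation']).inv().apply(P)*1e3
    return s,im,P
E
python3 - <<'E'
from h import *
s,im,P=linkgrip('w3.png')
print(s['tool_pos'],s['gripper_force'],s['finger_gap'])
print('x range',P[:,0].min(),P[:,0].max(),'y',np.percentile(P[:,1],[2,98]))
L=P[P[:,1]<0]; 
b=P[(P[:,1]<np.percentile(P[:,1],40))&(P[:,0]>15)&(P[:,0]<P[:,0].max()-5)];print('left edge fit',np.polyfit(b[:,0],b[:,1],1))
# notch contour extents on right side
q=P[(P[:,1]>-2)];print('notch x samples at y~mid',sorted(np.round(P[(abs(P[:,1]-4)<2)][:,0],1)))
E
```

```text
[0.45719049 0.27906987 0.13181335] 39.99839723110199 0.029525897258461487
x range -22.131136749679076 98.17595461050865 y [-15.75272593  14.03321067]
left edge fit [-3.72259295e-03 -1.52536208e+01]
notch x samples at y~mid [np.float64(-22.1), np.float64(-22.1), np.float64(-22.1), np.float64(-22.1), np.float64(-22.1), np.float64(-22.1), np.float64(-22.1), np.float64(60.4), np.float64(60.4), np.float64(60.4), np.float64(60.4), np.float64(60.4), np.float64(60.4), np.float64(60.4), np.float64(60.4), np.float64(75.8), np.float64(75.8), np.float64(75.8), np.float64(75.8), np.float64(75.8), np.float64(75.8), np.float64(75.8), np.float64(75.8), np.float64(98.2), np.float64(98.2), np.float64(98.2), np.float64(98.2), np.float64(98.2), np.float64(98.2), np.float64(98.2), np.float64(98.2)]
```

View pics/w3.png

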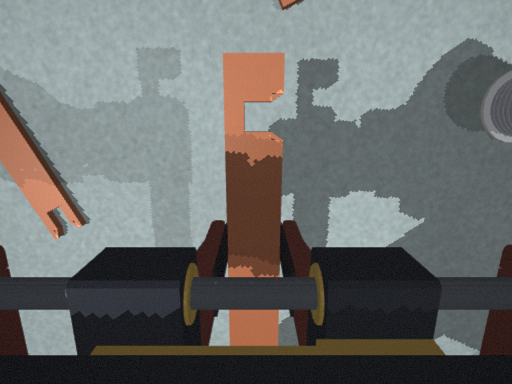

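The link is held square between the pads, with the notch at (262,116) opening right. Its centre is about 2 mm towards tool −x. I'll refine the studs from the stored depth images.

Run:
```python
from h import *
def cloud(n,d,st=None):
    v,u=np.mgrid[:384,:512];px=np.c_[u.ravel(),v.ravel()].astype(float)
    A=ray(n,px,0.,st);p=arm.camera_params(n)
    if n=='wrist':
        T=np.eye(4);T[:3,:3]=R.from_quat(st['orientation']).as_matrix();T[:3,3]=st['tool_pos'];C=T@np.array(p['tool_from_camera'])
    else: C=np.linalg.inv(np.array(p['world_to_cam']))
    o=C[:3,3];dep=((A-o)@-C[:3,2]);return o+(A-o)*(d.ravel()/dep)[:,None]
w=np.load('w1.npz');f=np.load('f0.npz')
for nm,P in(('wrist',cloud('wrist',w['d'],dict(tool_pos=w['p'],orientation=w['q']))),('top',cloud('top',f['d'])),('side',cloud('side',f['e']))):
    for n,c in(('hex',(.626,-.212)),('thumb',(.625,-.063)),('hexbolt',(.688,-.212)),('thbolt',(.688,-.063))):
        Q=P[np.hypot(P[:,0]-c[0],P[:,1]-c[1])<.022];
        for lo,hi in((.026,.033),(.033,.048),(.048,.075)):
            q=Q[(Q[:,2]>lo)&(Q[:,2]<hi)]
            if len(q): print(nm,n,lo,len(q),q.mean(0).round(4),'mid',((q.min(0)+q.max(0))/2).round(4),'zmax',q[:,2].max().round(4),'ext',np.ptp(q,axis=0)[:2].round(4))
    B=P[(abs(P[:,2]-.02)<.004)&(abs(P[:,0]-.61)<.14)&(abs(P[:,1]+.14)<.16)]
    r=cv2.minAreaRect(B[:,:2].astype(np.float32)*1000);print(nm,'board',r,B[:,2].mean())
```

```text
wrist hex 0.033 291 [ 0.6246 -0.2095  0.0417] mid [ 0.6268 -0.2127  0.0413] zmax 0.0478 ext [0.025  0.0245]
wrist hex 0.048 88 [ 0.626  -0.212   0.0556] mid [ 0.6266 -0.2127  0.0534] zmax 0.0585 ext [0.0095 0.0101]
wrist thumb 0.033 35 [ 0.6147 -0.066   0.0455] mid [ 0.6189 -0.0638  0.0449] zmax 0.0479 ext [0.0179 0.028 ]
wrist thumb 0.048 704 [ 0.6232 -0.0634  0.057 ] mid [ 0.6245 -0.0631  0.0585] zmax 0.0688 ext [0.0291 0.0289]
wrist hexbolt 0.026 153 [ 0.6871 -0.2108  0.0301] mid [ 0.6884 -0.2123  0.0295] zmax 0.0328 ext [0.0188 0.0176]
wrist hexbolt 0.033 65 [ 0.6881 -0.2116  0.0362] mid [ 0.6883 -0.2118  0.0361] zmax 0.0384 ext [0.0097 0.0094]
wrist thbolt 0.026 197 [ 0.6848 -0.0624  0.0303] mid [ 0.6865 -0.0624  0.0295] zmax 0.0329 ext [0.0194 0.017 ]
wrist thbolt 0.033 88 [ 0.6859 -0.0626  0.0363] mid [ 0.6863 -0.0625  0.0359] zmax 0.0388 ext [0.0098 0.0097]
wrist board ((605.7296752929688, -138.51502990722656), (220.03335571289062, 260.39776611328125), 0.9187486171722412) 0.021072540342559853
top hex 0.026 2 [ 0.6321 -0.206   0.0294] mid [ 0.6321 -0.206   0.0294] zmax 0.032 e
[... 1516 characters left out ...]
74 ext [0.0231 0.0184]
side thumb 0.048 54 [ 0.6237 -0.0569  0.054 ] mid [ 0.6254 -0.0577  0.0567] zmax 0.065 ext [0.0239 0.0253]
side hexbolt 0.026 8 [ 0.6875 -0.2072  0.0295] mid [ 0.6886 -0.2055  0.0302] zmax 0.0328 ext [0.0089 0.0123]
side hexbolt 0.033 2 [ 0.6898 -0.2045  0.0335] mid [ 0.6898 -0.2045  0.0335] zmax 0.0335 ext [0.0003 0.0067]
side thbolt 0.026 15 [ 0.6863 -0.0566  0.0291] mid [ 0.687  -0.0575  0.0296] zmax 0.0329 ext [0.0144 0.0148]
side thbolt 0.033 2 [ 0.6848 -0.0588  0.0334] mid [ 0.6848 -0.0588  0.0334] zmax 0.0335 ext [0.0002 0.006 ]
side board ((605.6215209960938, -133.69764709472656), (219.59762573242188, 260.33489990234375), 0.7586751580238342) 0.01793590029766598
```

```bash
python3 -c "
from h import *
to(.579,-.095,.13,22)"
```

```text
t 3.83 pos [0.4561 0.2784 0.1298] F [-0.6  0.8 -3.3] yang -34.42
move [-238.6  312.5   -0.5] [ 0.0037 -0.0027 -0.9847]
```

>>> apply_moves:
  commands: [-16,21,-4,0,0,-0.07,-40,52,-6,0,0,-0.17,-64,84,-8,0,0,-0.28,-88,115,-8,0,0,-0.39,-110,144,-8,0,0,-0.48]

```text
time_s: 4.25
tool_pos: [0.5108, 0.1038, 0.1343]
orientation: [0.747, 0.665, -0.001, -0.001]
force: [0.8, -0.0, -2.8]
finger_gap: 0.0295
gripper_force: 40.0
```

```bash
python3 -c "
from h import *
to(.579,-.095,.13,22)"
```

```text
t 4.25 pos [0.5108 0.1038 0.1343] F [ 0.8 -0.  -2.8] yang -6.58
move [-189.7   90.6    4.2] [-2.700e-03  2.000e-04 -4.988e-01]
```

>>> apply_moves:
  commands: [-35,17,1,0,0,-0.1,-73,35,2,0,0,-0.2,-111,53,3,0,0,-0.3,-147,70,4,0,0,-0.4,-175,84,4,0,0,-0.49]

```text
time_s: 4.67
tool_pos: [0.5732, -0.081, 0.1297]
orientation: [0.564, 0.826, -0.001, -0.001]
force: [1.1, 0.9, -2.8]
finger_gap: 0.029
gripper_force: 40.0
```

>>> apply_moves:
  commands: [0,0,0,0,0,0,0,0,0,0,0,0]

```text
time_s: 4.83
tool_pos: [0.5731, -0.0796, 0.1299]
orientation: [0.567, 0.824, -0.001, -0.001]
force: [-0.3, -0.0, -3.8]
finger_gap: 0.0293
gripper_force: 40.0
```

```bash
python3 -c "
from h import *
to(.579,-.095,.056,22)"
```

```text
t 4.83 pos [ 0.5731 -0.0796  0.1299] F [-0.3 -0.  -3.8] yang 20.92
move [-16.6   0.2  73.9] [-0.0024 -0.0015 -0.0188]
```

>>> apply_moves:
  commands: [-8,0,15,0,0,-0.019,-16,0,35,0,0,-0.019,-16,0,55,0,0,-0.019,-16,0,68,0,0,-0.019,-16,0,74,0,0,-0.019]

```text
time_s: 5.25
tool_pos: [0.5774, -0.0916, 0.055]
orientation: [0.557, 0.83, -0.001, -0.002]
force: [-0.7, 0.7, -3.7]
finger_gap: 0.0291
gripper_force: 40.0
```

>>> apply_moves:
  commands: [0,0,0,0,0,0,0,0,0,0,0,0]

```text
time_s: 5.42
tool_pos: [0.5795, -0.0923, 0.0578]
orientation: [0.557, 0.83, -0.0, -0.0]
force: [-0.2, -0.2, -2.8]
finger_gap: 0.0295
gripper_force: 40.0
```

Run:
```python
from h import *
s,im,P=linkgrip()
print('notch',sorted(set(np.round(P[(abs(P[:,1]-4)<2)&(P[:,0]>20)][:,0],1))),'edges',np.percentile(P[(P[:,0]>25)&(P[:,0]<50)][:,1],[2,98]))
to(.579,-.095,.0506,22)
to(.5958,-.1366,.0506,22)
```

```text
notch [np.float64(61.1), np.float64(76.4), np.float64(98.3), np.float64(98.7)] edges [-15.38199065  64.79183299]
t 5.47 pos [ 0.5801 -0.0926  0.0584] F [-0.2  1.1 -3.4] yang 22.26
move [-1.8 -1.9  7.8] [0.0005 0.0003 0.0045]
t 5.47 pos [ 0.5801 -0.0926  0.0584] F [-0.2  1.1 -3.4] yang 22.26
move [-46.7  -2.1   7.8] [0.0005 0.0003 0.0045]
```

>>> apply_moves:
  commands: [-1,-1,4,0,0,0.004,-2,-2,8,0,0,0.004,-2,-2,8,0,0,0.004,-2,-2,8,0,0,0.004,-2,-2,8,0,0,0.004]

```text
time_s: 5.88
tool_pos: [0.5787, -0.0958, 0.0501]
orientation: [0.559, 0.829, 0.0, 0.0]
force: [0.1, 0.5, -3.8]
finger_gap: 0.0293
gripper_force: 40.0
```

Run:
```python
from h import *
to(.5958,-.1366,.0506,22)
```

```text
t 5.88 pos [ 0.5787 -0.0958  0.0501] F [ 0.1  0.5 -3.8] yang 21.99
move [-44.2   0.5  -0.5] [ 0.0002  0.0001 -0.0002]
```

>>> apply_moves:
  commands: [-6,0.5,0,0,0,0,-13,0.5,0,0,0,0,-20,0.5,0,0,0,0,-26,0.5,0,0,0,0,-30,0.5,0,0,0,0]

```text
time_s: 6.3
tool_pos: [0.5909, -0.1244, 0.05]
orientation: [0.559, 0.829, 0.0, 0.0]
force: [0.6, -0.2, -2.6]
finger_gap: 0.0296
gripper_force: 40.0
```

Run:
```python
from h import *
to(.5958,-.1366,.0506,22)
im,d=grab('top');b,e=grab('side')
cv2.imwrite('pics/t1.png',np.hstack([cv2.resize(im[110:210,250:360],(400,364),interpolation=cv2.INTER_CUBIC),cv2.resize(b[120:200,190:310],(400,364),interpolation=cv2.INTER_CUBIC)])[:,:,::-1])
```

```text
t 6.3 pos [ 0.5909 -0.1244  0.05  ] F [ 0.6 -0.2 -2.6] yang 21.96
move [-13.1  -0.   -0.6] [ 0.0005  0.0004 -0.0007]
```

View pics/t1.png

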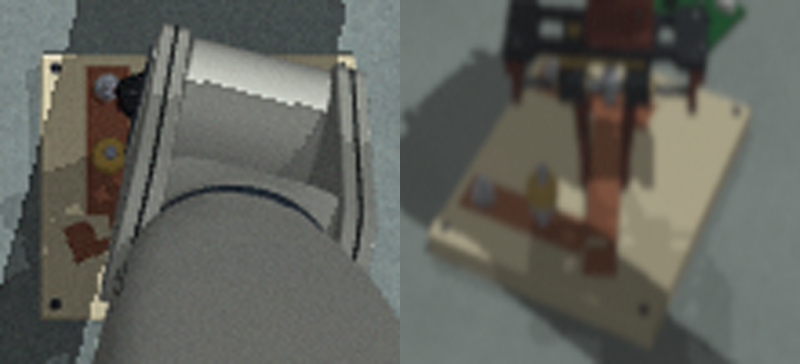

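The top view is mostly blocked by the arm. In the side view the link runs under the gripper towards the hexagon nut at (612,80) with no sign of snagging. I'll push on gently to contact.

>>> apply_moves:
  commands: [-4,0,0,0,0,0,-8,0,0,0,0,0,-11,0,0,0,0,0,-13,0,0,0,0,0,-13,0,0,0,0,0]

```text
time_s: 6.82
tool_pos: [0.5955, -0.1358, 0.0499]
orientation: [0.559, 0.829, 0.0, 0.0]
force: [0.3, 0.7, -3.6]
finger_gap: 0.0293
gripper_force: 40.0
```

>>> apply_moves:
  commands: [-1,0,0,0,0,0,-1.5,0,0,0,0,0,-1.5,0,0,0,0,0]

```text
time_s: 7.07
tool_pos: [0.5958, -0.1367, 0.0499]
orientation: [0.559, 0.829, 0.0, -0.0]
force: [0.2, 0.3, -2.2]
finger_gap: 0.0295
gripper_force: 40.0
```

>>> apply_moves:
  commands: [-1,0,0,0,0,0,-1.5,0,0,0,0,0,-1.5,0,0,0,0,0]

```text
time_s: 7.32
tool_pos: [0.5964, -0.1381, 0.05]
orientation: [0.559, 0.829, 0.0, -0.0]
force: [0.7, 0.3, -2.7]
finger_gap: 0.0293
gripper_force: 40.0
```

>>> apply_moves:
  commands: [-1,0,0,0,0,0,-1.5,0,0,0,0,0,-2,0,0,0,0,0,-2,0,0,0,0,0]

```text
time_s: 7.65
tool_pos: [0.5962, -0.1386, 0.0495]
orientation: [0.559, 0.829, 0.0, -0.002]
force: [-2.0, 7.6, -2.5]
finger_gap: 0.0293
gripper_force: 40.0
```

Run:
```python
from h import *
s,im,P=linkgrip('w4.png')
to(.5958,-.1366,.0506,22)
print('notch',sorted(set(np.round(P[(abs(P[:,1]-4)<2)&(P[:,0]>20)][:,0],1))))
h,sa,v=cv2.split(cv2.cvtColor(im,cv2.COLOR_RGB2HSV))
m=((h>18)&(h<32)&(sa>120)&(v>60)).astype(np.uint8);n,l,st,c=cv2.connectedComponentsWithStats(m);print(st[1:][st[1:,4]>80],c[1:][st[1:,4]>80])
```

```text
t 7.7 pos [ 0.5962 -0.1386  0.0496] F [-0.8  7.3 -1.9] yang 22.0
move [ 2.   0.4 -1. ] [-0.0013 -0.0026  0.    ]
notch [np.float64(98.8)]
[[ 339  105   73   67 2982]
 [ 183  263   16   62  497]
 [ 309  263   16   63  512]
 [  91  339  353   16 3876]] [[372.47887324 136.97183099]
 [188.92555332 293.9778672 ]
 [317.93554688 294.171875  ]
 [289.00619195 348.46517028]]
```

View pics/w4.png

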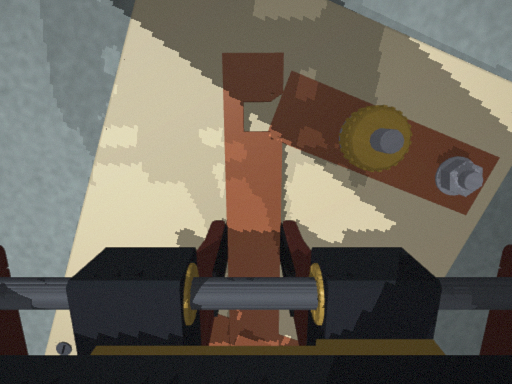

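The wrist view shows the link still swung out on the board, with the notch at (258,116) short of the thumb nut at (375,138). The 7 N reaction shows the slot's closed end is touching the pivot stud. Next I'll swing it in about that stud.

Run:
```python
from h import *
s=arm.state();r=R.from_euler('z',0)
a=np.radians(22);yv=np.array([np.cos(a),np.sin(a),0]);zv=np.array([0,0,-1.]);M=np.c_[np.cross(yv,zv),yv,zv]
P=np.array([.6261,-.2128])
for th in(112,109,105,101,97.5,95,93,91.8,90.8):
    t=np.radians(th);p=np.r_[P+.081*np.array([np.cos(t),np.sin(t)]),s['tool_pos'][2]]
    print(th,p.round(4),(M.T@(p-s['tool_pos'])*1e3).round(1),round(np.radians(112-th),3))
```

```text
112 [ 0.5958 -0.1377  0.0496] [ 1.  -0.1  0. ] 0.0
109 [ 0.5997 -0.1362  0.0496] [0.9 4.2 0. ] 0.052
105 [ 0.6051 -0.1346  0.0496] [0.4 9.8 0. ] 0.122
101 [ 0.6106 -0.1333  0.0496] [-0.4 15.4  0. ] 0.192
97.5 [ 0.6155 -0.1325  0.0496] [-1.5 20.2  0. ] 0.253
95 [ 0.619  -0.1321  0.0496] [-2.5 23.6  0. ] 0.297
93 [ 0.6219 -0.1319  0.0496] [-3.4 26.3  0. ] 0.332
91.8 [ 0.6236 -0.1318  0.0496] [-3.9 27.9  0. ] 0.353
90.8 [ 0.625  -0.1318  0.0496] [-4.4 29.2  0. ] 0.37
```

>>> apply_moves:
  commands: [2.5,0,0,0,0,0,2.4,4.2,0,0,0,0.052,1.9,9.8,0,0,0,0.122,1.1,15.4,0,0,0,0.192,1.1,15.4,0,0,0,0.192]

```text
time_s: 8.12
tool_pos: [0.6123, -0.1333, 0.0502]
orientation: [0.637, 0.771, 0.0, 0.001]
force: [0.6, 0.1, -2.1]
finger_gap: 0.0293
gripper_force: 40.0
```

Run:
```python
from h import *
to(.6106,-.1333,.0500,11)
to(.6190,-.1321,.0500,5)
to(.6250,-.1318,.0500,.8)
s,im,P=linkgrip()
print('notch',sorted(set(np.round(P[(abs(P[:,1]-2)<2)&(P[:,0]>20)][:,0],1))))
```

```text
t 8.12 pos [ 0.6123 -0.1333  0.0502] F [ 0.6  0.1 -2.1] yang 10.88
move [ 0.3 -1.6  0.2] [ 0.0017  0.0009 -0.0022]
t 8.12 pos [ 0.6123 -0.1333  0.0502] F [ 0.6  0.1 -2.1] yang 10.88
move [-0.1  6.9  0.2] [0.0017 0.0008 0.1025]
t 8.12 pos [ 0.6123 -0.1333  0.0502] F [ 0.6  0.1 -2.1] yang 10.88
move [-0.9 12.8  0.2] [0.0018 0.0007 0.1758]
notch [np.float64(98.6)]
```

>>> apply_moves:
  commands: [0,2.5,0,0,0,0.05,0,6,0,0,0,0.1,-0.4,9,0,0,0,0.137,-0.4,9,0,0,0,0.137]

```text
time_s: 8.5
tool_pos: [0.6205, -0.132, 0.0501]
orientation: [0.687, 0.727, 0.0, 0.001]
force: [0.6, 0.1, -3.6]
finger_gap: 0.0294
gripper_force: 40.0
```

Run:
```python
from h import *
to(.6250,-.1318,.0500,.8)
s,im,P=linkgrip('w5.png')
print('notch',sorted(set(np.round(P[(abs(P[:,1]-2)<2)&(P[:,0]>20)][:,0],1))))
```

```text
t 8.5 pos [ 0.6205 -0.132   0.0501] F [ 0.6  0.1 -3.6] yang 3.22
move [-0.1  4.5  0.1] [0.0013 0.0004 0.0423]
notch [np.float64(51.7), np.float64(52.2), np.float64(52.7), np.float64(53.2), np.float64(82.0), np.float64(82.4), np.float64(82.9), np.float64(83.4), np.float64(83.9), np.float64(84.3), np.float64(98.5)]
```

View pics/w5.png

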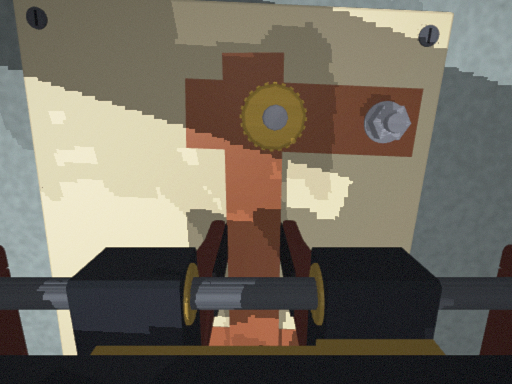

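The thumb nut at (274,117) is over the link's notch end, with the stud centred about the notch in height and entering it. I'll finish the swing.

>>> apply_moves:
  commands: [0,1.5,0,0,0,0.014,0,3,0,0,0,0.028,0,4.5,0,0,0,0.042,0,4.5,0,0,0,0.042]

```text
time_s: 8.88
tool_pos: [0.6243, -0.1317, 0.0499]
orientation: [0.703, 0.711, -0.0, -0.0]
force: [-0.1, 0.4, -3.1]
finger_gap: 0.0298
gripper_force: 40.0
```

Run:
```python
from h import *
to(.6250,-.1318,.0500,.8)
s=arm.state();im,d=grab('wrist')
h,sa,v=cv2.split(cv2.cvtColor(im,cv2.COLOR_RGB2HSV))
m=((h>18)&(h<32)&(sa>120)&(v>60)).astype(np.uint8);m[200:]=0
c,rad=cv2.minEnclosingCircle(np.argwhere(m)[:,::-1].astype(np.float32));print(c,rad)
# stud tip: grey blob inside nut
y,x=int(c[1]),int(c[0]);g=np.zeros_like(m);g[y-18:y+18,x-18:x+18]=(sa[y-18:y+18,x-18:x+18]<60)
n,l,st,cc=cv2.connectedComponentsWithStats(g);i=1+np.argmax(st[1:,4]);print(st[i],cc[i])
W=ray('wrist',cc[i],.066,s)[0];print('tip',W,'tool',R.from_quat(s['orientation']).inv().apply(W-s['tool_pos'])*1e3)
```

```text
t 8.88 pos [ 0.6243 -0.1317  0.0499] F [-0.1  0.4 -3.1] yang 0.71
move [-0.1  0.7 -0.1] [-0.0004  0.     -0.0016]
(257.5, 115.6617660522461) 34.665470123291016
[246 104  25  26 488] [257.79508197 116.77459016]
tip [ 0.62455694 -0.06323742  0.066     ] tool [ 68.47181028   1.08799617 -16.1034759 ]
```

>>> apply_moves:
  commands: [0,0.6,0,0,0,0.002,0,1.2,0,0,0,0.003,0,1.2,0.7,0,0,0.003,0,1.2,1.4,0,0,0.003,0,1.2,1.4,0,0,0.003]

```text
time_s: 9.35
tool_pos: [0.6253, -0.1317, 0.0487]
orientation: [0.704, 0.711, -0.0, -0.0]
force: [-1.4, 0.7, 1.0]
finger_gap: 0.0295
gripper_force: 40.0
```

>>> apply_moves:
  commands: [0,0,0,0,0,0,0,0,0,0,0,0,0,0,0,0,0,0,0,0,0,0,0,0]
  jaw: 0.0

```text
time_s: 9.68
tool_pos: [0.6257, -0.1317, 0.0486]
orientation: [0.704, 0.711, 0.0, 0.0]
force: [-0.2, 0.6, 0.1]
finger_gap: 0.044
gripper_force: 0.0
```

>>> apply_moves:
  commands: [0,0,-10,0,0,0,0,0,-30,0,0,0,0,0,-65,0,0,0,0,0,-100,0,0,0,0,0,-120,0,0,0]

```text
time_s: 10.1
tool_pos: [0.627, -0.1319, 0.1729]
orientation: [0.704, 0.711, 0.001, 0.002]
force: [1.2, -0.2, 1.4]
finger_gap: 0.044
gripper_force: 0.0
```

Run:
```python
from h import *
s=arm.state();im,d=grab('wrist','w6.png');print(s['tool_pos'],s['finger_gap'])
h,sa,v=cv2.split(cv2.cvtColor(im,cv2.COLOR_RGB2HSV))
np.savez('w6.npz',im=im,d=d,p=s['tool_pos'],q=s['orientation'])
```

```text
[ 0.62700796 -0.13194066  0.17292295] 0.043976693647957046
```

View pics/w6.png

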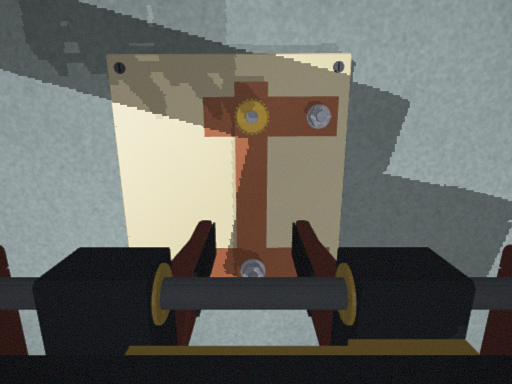

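The link lies across both studs, with the thumb nut at (252,117), the hexagon nut at (253,268) and the link's end at (251,82). One numeric check before handing in.

Run:
```python
from h import *
f=np.load('w6.npz');st=dict(tool_pos=f['p'],orientation=f['q']);h,s,v=cv2.split(cv2.cvtColor(f['im'],cv2.COLOR_RGB2HSV))
m=(h<12)&(s>100)&(v>40)
L=[];Rr=[]
for y in range(150,240,5):
    x=np.nonzero(m[y,220:285])[0]+220;L.append([x.min()-.5,y]);Rr.append([x.max()+.5,y])
A=ray('wrist',L,.028,st);B=ray('wrist',Rr,.028,st);C=(A+B)/2
k=np.polyfit(C[:,1],C[:,0],1);print('width',np.linalg.norm((A-B)[:,:2],axis=1).mean(),'axis x at pivot,thumb y',np.polyval(k,[-.213,-.063]),'angle',90-np.degrees(np.arctan(k[0])))
col=m[60:110,245:258].sum(1);e=np.nonzero(col>6)[0][0]+60;print('end row',e,ray('wrist',[251,e-.5],.028,st))
print('tips',ray('wrist',[252,117],.066,st),ray('wrist',[253,268],.056,st))
```

```text
width 0.02923935361408548 axis x at pivot,thumb y [0.62540801 0.62386109] angle 90.59085965651082
end row 82 [[ 0.62388183 -0.0332163   0.028     ]]
tips [[ 0.62502867 -0.06362004  0.066     ]] [[ 0.62707068 -0.20017384  0.056     ]]
```

```bash
python3 -c "
from h import *
print(arm.hand_in())"
```

```text
the job is handed in; nothing more can be done
None
```

The link is fitted flat under both nuts and the job is handed in, with no verdict reported back. The notch measured within about 1–2 mm of home on the thumb-nut stud. The slot end was hidden in the final picture, but it had been pushed up to touch the hexagon-nut stud and backed off about 1 mm before the swing.

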